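# Press the raised screw-cap tube home in the rack

## Task

Two tubes stand up out of their holes in the white sample rack: with the fingertips, gently press the one with the wide flat screw cap straight down until it sits fully home, level with the other screw-capped tubes, then withdraw. Do not pull it up, leave the raised tube with the narrow plug stopper standing as it is for the microscope, touch none of the other tubes, and do not disturb the things lying about the rack.

Things in the scene. Friction and masses are not known exactly. Their poses are not given: they have to be found in the camera images.
- rack: White tube rack fixed to the bench, 126 x 246 x 70 mm high, origin at the centre of its underside, z up; place and yaw vary. 2 x 4 holes of 31 mm at x = +-29, y = +-29 and +-87 mm in its frame, two of them empty; which tube is in which hole varies. A tube fully home stands on the rack's floor, 8 mm above the bench.
- screw_raised: Clear tube 29 mm across with a flat grey screw cap 35 mm across and 15 mm high, 109 mm long in all. THE TUBE TO PRESS: it starts 20 to 30 mm above home. Origin on its axis at the underside, z up. Slides only straight up and down, held by about 4 N of friction; stays where left. Fully home its underside is 8 mm above the bench, where it meets a firm stop.
- screw_raised_top (a point): Centre of the top face of the raised screw-capped tube's cap: 137 to 147 mm above the bench at the start, 117 mm when fully home.
- plug_raised: Clear tube 29 mm across with a narrow grey plug stopper (20 mm across, 12 mm high, on a 3 mm flange), 121 mm long in all. Also starts 20 to 30 mm up, its top 149 to 159 mm above the bench; to be left so. Origin on its axis at the underside, z up. Slides only straight up and down, held by about 4 N of friction; stays where left.
- screw_1: Clear tube 29 mm across with a flat grey screw cap 35 mm across and 15 mm high, 109 mm long in all. Already fully home, top 117 mm above the bench. Origin on its axis at the underside, z up. Slides only straight up and down, held by about 4 N of friction; stays where left.
- screw_2: Clear tube 29 mm across with a flat grey screw cap 35 mm across and 15 mm high, 109 mm long in all. Already fully home, top 117 mm above the bench. Origin on its axis at the underside, z up. Slides only straight up and down, held by about 4 N of friction; stays where left.
- plug_1: Clear tube 29 mm across with a narrow grey plug stopper (20 mm across, 12 mm high, on a 3 mm flange), 121 mm long in all. Already fully home, top 129 mm above the bench. Origin on its axis at the underside, z up. Slides only straight up and down, held by about 4 N of friction; stays where left.
- plug_2: Clear tube 29 mm across with a narrow grey plug stopper (20 mm across, 12 mm high, on a 3 mm flange), 121 mm long in all. Already fully home, top 129 mm above the bench. Origin on its axis at the underside, z up. Slides only straight up and down, held by about 4 N of friction; stays where left.
- jar: Loose specimen jar 56 mm across, 70 mm high, near the rack; origin under its centre.
- pen: Loose marker pen 122 x 15 x 13 mm lying near the rack; origin under its middle, length along its x.
- dish: Loose covered culture dish 90 mm across, 16 mm high; origin under its centre.
- slide_box: Loose box for microscope slides, 87 x 102 x 34 mm; origin under its centre.
- dropper: Loose amber dropper bottle 34 mm across, 70 mm high, by one end of the rack; origin under its centre.
- loose_cap: Loose grey screw cap 35 mm across, 15 mm high, lying on the bench by the other end of the rack; origin under its centre.
- beaker: Loose glass beaker 66 mm across, 85 mm high; origin under its centre.

How it is judged:
By the outcome, as a careful person would: the job done as asked, in the order asked, and still so for the second after the job is handed in, with the robot touching nothing.
It also fails if it takes over 32 s, if anything falls off the work surface, if the arm or the gripper's body presses on something with over 40 N, if the wrist force passes 120 N, or if a joint passes its speed limit or range.

## Robot

A 6-joint arm with a two-finger parallel gripper is mounted at the origin on the work surface. World frame = base frame: x ahead of the robot, y to its left, z up, the work surface at z = 0. Lengths are in mm, angles in rad, forces in N, time in s.
With the tool pointing down it reaches from about 275 to 775 mm from the base axis. Payload 14.6 kg.
Tool frame: the origin (TCP) lies at the very end of the fingers, on their centre line; the grasp point (between the pads) lies 19 mm behind it (pinch_z is the distance from the TCP to the grasp point, in mm); z points along the fingers, y is the line along which they close (so a half turn about z gives the same grasp; the last joint's range is limited). The gripper opens to 85 mm and grips with 20 to 120 N. Pads are 22 mm wide; open, the fingers measure 114 mm over their backs; the gripper's body (76 mm by 85 mm) begins 54 mm behind the grasp point. The pads swing forward as they close: fully open they stand 13 mm farther back than shut.
Start: joints at [1.098, 0.263, -0.048, 1.259, 0, 1.415], TCP at [164.055, 498.712, 231.278] pointing down, gripper open.
Joint ranges: [-2.65, 2.65], [-0.89, 1.7], [-1.18, 1.37], [-2.13, 2.11], [-1.35, 1.29], [-3.14, 3.14]. Speed limits (rad/s): [1.89, 1.89, 2.57, 2.79, 3.14, 3.14].

## Interface

Orientations are given as [roll, pitch, yaw] about the fixed x, y, z axes, in that order (R = Rz(yaw) Ry(pitch) Rx(roll)).
In Python, from cell import read_state, get_image, camera_params, finish_job, masks_of, spot_point, pinch_z gives the robot as it stands.
- The arm moves only by the tool servo_tool, never from a script. Its arguments are lists of equal length, an entry for each row: "claw": the finger opening in m, from 0 to 0.0854; "slide": the shift along the tool's x, y, z in m, a list of three; "yaw": the turn about the tool's z in degrees. A call has 1 to 8 rows; each row is the pose to reach, as a shift and turn from the pose commanded when the call began, along the tool's axes at that moment; what a row does not reach only later rows make up. A row lasts 1/12 s, in which the tool goes at most 41.7 mm and 7.16 degrees, less where a joint would pass 70% of its speed; a pose out of reach is approached as far as the arm can. A call with a gripper value outside its range is refused whole. The fingers move at their own pace and stop on an object; "newtons" is the grip in N (left out, the last holds). Time passes only in rows, so rows that repeat a pose let the fingers close. It gives the time, the measured TCP pose, the force, the opening and the grip force at its end, in the units of the state.
- read_state(): the state, without advancing time (a new reading comes with each control period).
- get_image(name): name is "scene" or "top"; returns the picture (384x512x3 uint8, red, green, blue); there is no depth.
- camera_params(name): a dict with "fov_y" (degrees; the focal length in pixels is half the picture's height over the tangent of half this angle, whatever the lens; pixels are square), "cx", "cy" (the principal point, pixels), "cam_to_world" (4x4, takes a point from camera to world coordinates). Camera axes: x right, y down, z forward; pixel columns grow to the right and rows downward; lengths in mm; the calibration is good to about 2 mm. A picture is of the moment at which its call begins. camera_params takes no time and is no camera call.
- finish_job(): hands the job in; it is judged then, once.
Trained networks look in the newest picture that a camera, given by its name, has taken for a name from the list of things; names that differ only in an ending like _2 or _b are one class to them, and where a whole thing is asked for, a point or a joint stands for the part that bears it (a point fixed in the world has none). Each returns a list of dicts, best first, with "p" (0 to 1); they miss things now and then, are a little off and sometimes report something else, mostly with a low value. They report only what shows in the picture. A call takes as long as a camera call.
- masks_of(query, camera): "mask" (384x512 bool, what is visible of it) and "extent" ([centre column, centre row, width, height] in pixels, round what is visible of it).
- spot_point(query, camera): "pixel" ([column, row] in pixels: a listed point, or the origin of a listed thing).
The state is a dict: "time_s": time; "joint_positions": joint angles; "qvel": joint speeds; "joint_torque": joint torques, N m; "position": TCP position; "orientation": TCP orientation; "wrist_force": force on the tool from outside, world axes, zero at the start; "wrist_torque": the same for the moment, N m; "finger_gap": finger opening in mm; "grip_force": force on a finger pad.
Only numpy, scipy, OpenCV 4.12 (cv2) and the standard library are available. Lean on these libraries where they do the work, as an engineer would, in place of code of your own. Each camera call takes 0.05 s, during which the arm holds its last target. There are 200 camera calls.

## Working session

There is one attempt and no reset: what is moved stays moved. The work goes in short steps, Python scripts to look and compute and a tool call to move; the robot and the scene stay as the last step left them, time stands still between calls to the robot, and variables do not carry over. Pictures are saved under pics/ and viewed, at most 10 in all, crops included, and the job is handed in when it is done.

Besides the shell and the picture viewer there is one more tool, called after ">>>" as name(argument=value, ...), one argument or row to a line, values as JSON. servo_tool: Moves the arm, as the interface text tells. Its arguments: {"type":"object","properties":{"claw":{"type":"array","items":{"type":"number"}},"slide":{"type":"array","items":{"type":"array","items":{"type":"number"}}},"yaw":{"type":"array","items":{"type":"number"}},"newtons":{"type":"number"}},"required":["claw","slide","yaw"]}

```bash
mkdir -p pics
cat > h.py <<'E'
import numpy as np, cv2
from cell import *
def ray(cam,px):
    p=camera_params(cam); M=np.array(p["cam_to_world"]); f=192/np.tan(np.radians(p["fov_y"])/2)
    d=M[:3,:3]@np.array([(px[0]-p["cx"])/f,(px[1]-p["cy"])/f,1]); return M[:3,3],d
def atz(cam,px,z):
    o,d=ray(cam,px); return (o+d*(z-o[2])/d[2])
def proj(cam,X):
    p=camera_params(cam); M=np.linalg.inv(np.array(p["cam_to_world"])); f=192/np.tan(np.radians(p["fov_y"])/2)
    c=M[:3,:3]@np.array(X)+M[:3,3]; return np.array([p["cx"]+f*c[0]/c[2],p["cy"]+f*c[1]/c[2]])
def tri(a,b):
    A=np.zeros((3,3));y=np.zeros(3)
    for o,d in (a,b):
        d=d/np.linalg.norm(d);P=np.eye(3)-np.outer(d,d);A+=P;y+=P@o
    return np.linalg.solve(A,y)
E
python3 - <<'E'
from h import *
print(read_state())
ims=[]
for c in("scene","top"):
    im=get_image(c); cv2.imwrite(f"pics/{c}0.png",cv2.resize(im[:,:,::-1],(800,600),interpolation=cv2.INTER_CUBIC))
    p=camera_params(c); print(c,p)
    for q in("screw_raised_top","screw_raised","plug_raised","rack"):
        print(q,[(np.round(r["pixel"],1).tolist(),round(r["p"],2)) for r in spot_point(q,c)])
        if q!="screw_raised_top": print('  m',[(np.round(r["extent"],1).tolist(),round(r["p"],2)) for r in masks_of(q,c)])
E
```

```text
{'time_s': 0.0, 'joint_positions': array([ 1.09770013e+00,  2.63550913e-01, -4.89188036e-02,  1.25945426e+00,
       -1.79857720e-05,  1.41550749e+00]), 'qvel': array([ 0.00194841,  0.00150435, -0.00167899, -0.00056303, -0.00089471,
       -0.00086004]), 'joint_torque': array([-7.76587585e-04, -6.37623096e+01,  3.84577274e+01,  1.33480324e-02,
       -3.23280974e-04,  2.50794777e-06]), 'position': array([163.92591403, 498.44870682, 230.81726784]), 'orientation': array([-3.14047580e+00, -1.56638505e-04,  2.82378522e+00]), 'wrist_force': array([-2.08419396e-01,  6.50379293e-01,  2.41129566e-04]), 'wrist_torque': array([-0.04522904,  0.01196878,  0.05619223]), 'grip_force': 0.0, 'finger_gap': 85.2883125040647}
scene {'fov_y': 56.84891861756912, 'cx': 260.4056635895628, 'cy': 187.68873952522603, 'cam_to_world': array([[-1.28160258e-02,  7.94462109e-01, -6.07178480e-01,
         9.38137068e+02],
       [ 9.99794563e-01,  6.45407199e-04, -2.02586912e-02,
         1.74227790e+01],
       [-1.57028852e-02, -6.07313379e-01, -7.94307169e-01,
         5.96865292e+02],
       [ 0.00000000e+00,  
[... 394 characters left out ...]
y': 186.95214499572822, 'cam_to_world': array([[-1.37389309e-02, -9.90321935e-01,  1.38107591e-01,
         4.17533162e+02],
       [-9.99905616e-01,  1.36041903e-02, -1.91956224e-03,
         2.43253179e+00],
       [ 2.21426385e-05, -1.38120929e-01, -9.90415372e-01,
         1.12427317e+03],
       [ 0.00000000e+00,  0.00000000e+00,  0.00000000e+00,
         1.00000000e+00]])}
screw_raised_top [([289.9, 182.1], 0.73)]
screw_raised [([286.1, 190.7], 0.54)]
  m [([290.2, 182.8, 19.9, 20.4], 0.77)]
plug_raised [([333.4, 174.7], 0.74), ([301.5, 163.5], 0.35), ([380.9, 211.2], 0.21)]
  m [([339.1, 171.8, 18.9, 20.5], 0.67)]
rack [([294.7, 180.8], 0.72)]
  m [([297.2, 177.3, 122.0, 81.7], 0.62)]
```

```bash
python3 - <<'E'
from h import *
s=[212.2,173.6];t=[289.9,182.1]
print(tri(ray("scene",s),ray("top",t)))
for z in(117,137,142,147): print(z,atz("scene",s,z)[:2],atz("top",t,z)[:2])
E
ls pics
```

```text
[562.91353905 -75.99335277 144.36812035]
117 [540.15754944 -80.13598747] [567.1736019  -79.62742079]
137 [556.74468444 -76.06989776] [564.20240314 -77.99807227]
142 [560.89146818 -75.05337533] [563.45960345 -77.59073514]
147 [565.03825193 -74.0368529 ] [562.71680376 -77.18339801]
scene0.png
top0.png
```

View pics/scene0.png

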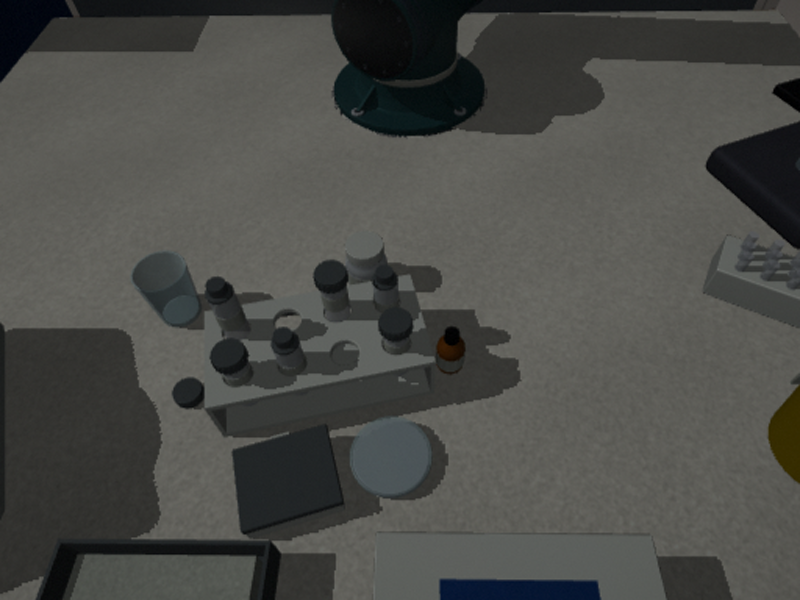

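View pics/top0.png

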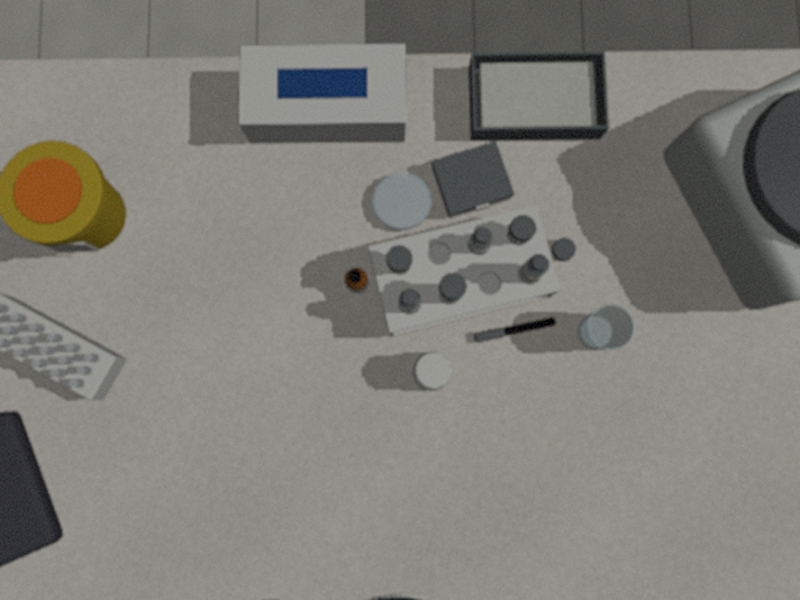

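The pictures agree with the networks. The raised screw-capped tube is at about (331,275) in the enlarged scene view and (452,286) in the top view. Triangulated, its cap top is near (563,-76,144). The raised plug tube is at (220,300) in the scene view, with an empty hole between them. I'll move above the cap with the fingers shut.

>>> servo_tool(
  claw=[0,0,0,0,0,0,0,0],
  slide=[
    [-0.032,-0.024,0],
    [-0.064,-0.048,0],
    [-0.096,-0.072,0],
    [-0.128,-0.096,0],
    [-0.16,-0.12,0],
    [-0.192,-0.144,0],
    [-0.224,-0.168,0],
    [-0.256,-0.192,0],
  ],
  yaw=[0,0,0,0,0,0,0,0],
)

```text
time_s: 1.47
position: [347.9, 234.6, 231.5]
orientation: [3.141, 0.0, 2.824]
wrist_force: [1.3, 0.7, 0.4]
finger_gap: 0.0
grip_force: 0.0
```

>>> servo_tool(
  claw=[0,0,0,0,0,0,0,0],
  slide=[
    [-0.032,-0.024,0],
    [-0.064,-0.048,0],
    [-0.096,-0.072,0],
    [-0.128,-0.096,0],
    [-0.16,-0.12,0],
    [-0.192,-0.144,0],
    [-0.224,-0.168,0],
    [-0.256,-0.192,0],
  ],
  yaw=[0,0,0,0,0,0,0,0],
)

```text
time_s: 2.13
position: [531.2, -28.1, 231.4]
orientation: [3.142, 0.0, 2.823]
wrist_force: [1.3, 1.5, 0.0]
finger_gap: -0.2
grip_force: 0.0
```

>>> servo_tool(
  claw=[0,0,0,0,0,0,0,0],
  slide=[
    [-0.02,-0.016,0],
    [-0.035,-0.028,0],
    [-0.0465,-0.037,0],
    [-0.0465,-0.037,0],
    [-0.0465,-0.037,0],
    [-0.0465,-0.037,0],
    [-0.0465,-0.037,0],
    [-0.0465,-0.037,0],
  ],
  yaw=[7,14,21,28,35,42,49,56],
)

```text
time_s: 2.8
position: [563.0, -75.8, 231.2]
orientation: [-3.142, -0.0, 1.84]
wrist_force: [0.7, 0.5, -0.6]
finger_gap: -0.6
grip_force: 0.0
```

>>> servo_tool(
  claw=[0,0,0,0,0,0],
  slide=[
    [0,0,0.015],
    [0,0,0.03],
    [0,0,0.045],
    [0,0,0.06],
    [0,0,0.06],
    [0,0,0.06],
  ],
  yaw=[0,0,0,0,0,0],
)

```text
time_s: 3.3
position: [562.7, -75.6, 171.2]
orientation: [-3.141, -0.001, 1.846]
wrist_force: [0.4, 0.2, 0.4]
finger_gap: 0.2
grip_force: 0.0
```

Run:
```python
from h import *
s=read_state(); P=s["position"]; print(P,s["wrist_force"])
for c in("scene","top"):
    im=get_image(c); u=proj(c,P); print(c,u,proj(c,[563,-76,144]), [(r["pixel"],r["p"]) for r in spot_point("screw_raised_top",c)])
    if c=="scene":
        x,y=map(int,u); cv2.imwrite("pics/s1.png",cv2.resize(im[y-65:y+85,x-100:x+100,::-1],(800,600),interpolation=cv2.INTER_CUBIC))
```

```text
[562.736923   -75.64375461 171.19343558] [0.44871076 0.20867848 0.44225997]
scene [209.46790459 162.83881606] [211.36212314 173.80868932] [([210.6, 172.5], 0.62)]
top [290.07232534 180.29800567] [289.20303574 182.1881739 ] []
```

View pics/s1.png

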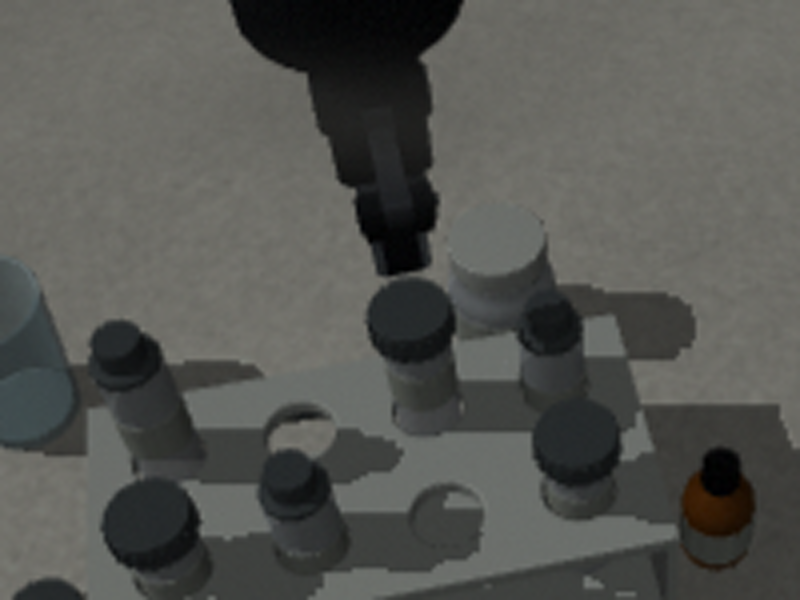

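The crop shows the shut fingertips at (402,270), right above the cap, whose top centre is at (411,312). The jar and the neighbouring tubes are clear. Going down gently.

>>> servo_tool(
  claw=[0,0,0,0,0,0,0,0],
  slide=[
    [0,0,0.008],
    [0,0,0.016],
    [0,0,0.02],
    [0,0,0.023],
    [0,0,0.026],
    [0,0,0.029],
    [0,0,0.032],
    [0,0,0.035],
  ],
  yaw=[0,0,0,0,0,0,0,0],
)

```text
time_s: 4.17
position: [563.0, -75.7, 136.2]
orientation: [3.141, 0.0, 1.846]
wrist_force: [-2.2, -0.2, 3.3]
finger_gap: 0.3
grip_force: 2.1
```

>>> servo_tool(
  claw=[0,0,0,0,0,0],
  slide=[
    [0,0,0.003],
    [0,0,0.006],
    [0,0,0.009],
    [0,0,0.011],
    [0,0,0.013],
    [0,0,0.014],
  ],
  yaw=[0,0,0,0,0,0],
)

```text
time_s: 4.67
position: [563.0, -75.7, 122.0]
orientation: [-3.141, -0.0, 1.846]
wrist_force: [-1.8, 0.9, 4.5]
finger_gap: 0.0
grip_force: 1.9
```

The tube is sliding at about 4 N, so it's on to the stop in 1 mm steps.

>>> servo_tool(
  claw=[0,0,0,0,0],
  slide=[
    [0,0,0.001],
    [0,0,0.002],
    [0,0,0.003],
    [0,0,0.004],
    [0,0,0.004],
  ],
  yaw=[0,0,0,0,0],
)

```text
time_s: 5.08
position: [563.1, -75.7, 118.1]
orientation: [-3.142, 0.0, 1.846]
wrist_force: [0.5, -0.5, -0.6]
finger_gap: 0.3
grip_force: 0.0
```

>>> servo_tool(
  claw=[0,0],
  slide=[
    [0,0,0.0005],
    [0,0,0.001],
  ],
  yaw=[0,0],
)

```text
time_s: 5.25
position: [563.1, -75.8, 117.3]
orientation: [3.141, 0.0, 1.846]
wrist_force: [-1.3, 0.7, 2.6]
finger_gap: -0.2
grip_force: 1.8
```

>>> servo_tool(
  claw=[0,0],
  slide=[
    [0,0,0.0005],
    [0,0,0.001],
  ],
  yaw=[0,0],
)

```text
time_s: 5.42
position: [563.3, -75.8, 116.9]
orientation: [3.141, 0.001, 1.846]
wrist_force: [-4.7, 1.6, 19.2]
finger_gap: 0.1
grip_force: 9.2
```

The force jumped to 19 N at 116.9 mm, which is the firm stop, so the tube is home. Withdrawing straight up.

>>> servo_tool(
  claw=[0,0,0,0,0,0,0,0],
  slide=[
    [0,0,-0.002],
    [0,0,-0.008],
    [0,0,-0.025],
    [0,0,-0.05],
    [0,0,-0.08],
    [0,0,-0.11],
    [0,0,-0.13],
    [0,0,-0.13],
  ],
  yaw=[0,0,0,0,0,0,0,0],
)

```text
time_s: 6.08
position: [564.5, -76.1, 250.6]
orientation: [3.136, 0.003, 1.846]
wrist_force: [1.3, 0.0, 1.0]
finger_gap: 0.1
grip_force: 0.0
```

>>> servo_tool(
  claw=[0,0,0,0,0,0,0,0],
  slide=[
    [0.03,0,0],
    [0.06,0,0],
    [0.09,0,0],
    [0.12,0,0],
    [0.15,0,0],
    [0.17,0,0],
    [0.18,0,0],
    [0.18,0,0],
  ],
  yaw=[0,0,0,0,0,0,0,0],
)

```text
time_s: 6.75
position: [513.5, 98.9, 246.2]
orientation: [-3.141, -0.0, 1.849]
wrist_force: [-0.7, 0.6, 0.9]
finger_gap: 0.0
grip_force: 0.0
```

Run:
```python
from h import *
s=read_state(); print(s["position"],s["wrist_force"])
for c in("scene","top"):
    im=get_image(c); print(c,proj(c,[563,-76,117]))
    if c=="scene": cv2.imwrite("pics/s2.png",cv2.resize(im[98:278,85:325,::-1],(800,600),interpolation=cv2.INTER_CUBIC))
    for q in("screw_raised_top","plug_raised"):
        print(q,[(r["pixel"],round(r["p"],2)) for r in spot_point(q,c)])
```

```text
[513.51807298  98.89918822 246.21786752] [-0.69430288  0.56663417  0.85998234]
scene [213.33027348 183.81873997]
screw_raised_top [([213.9, 184.1], 0.77), ([255.1, 235.9], 0.26)]
plug_raised [([157.3, 218.6], 0.81)]
top [288.21991518 184.09131527]
screw_raised_top [([288.6, 182.5], 0.64)]
plug_raised [([336.0, 175.3], 0.79)]
```

View pics/s2.png

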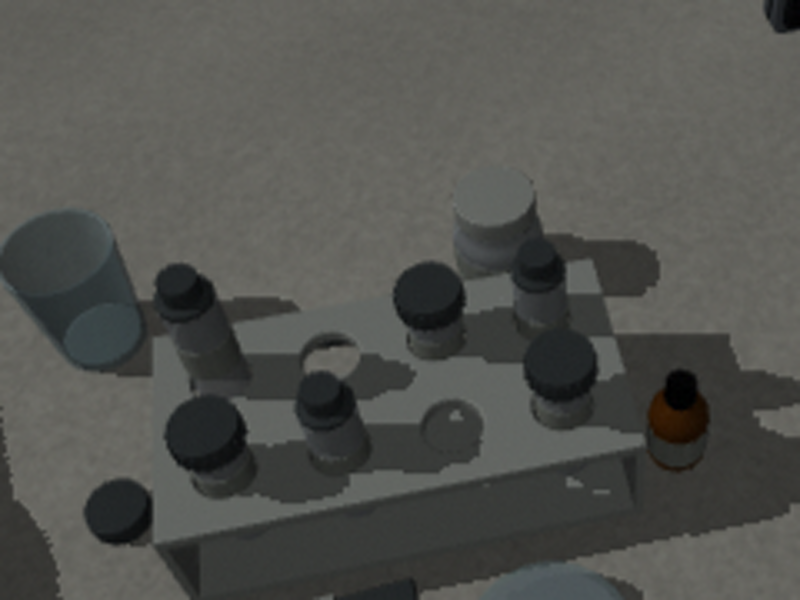

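The pressed cap, now at (429,290) in the crop, sits level with the other two screw caps. Its network pixel (213.9,184.1) matches the predicted home position (213.3,183.8). The raised plug tube at (185,290) still stands up, and nothing else has moved.

```bash
python3 -c "from cell import *; print(finish_job())"
```

```text
the job is handed in; nothing more can be done
None
```

The raised screw-capped tube is pressed fully home, its cap level with the other screw caps, and the arm is withdrawn; the raised plug tube still stands, nothing else moved in the final picture, and the job is handed in.

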